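Lock the reel on its stand with the retaining clip

ROBOT

A 6-joint arm with a two-finger parallel gripper is mounted at the origin on the work surface. World frame = base frame: x ahead of the robot, y to its left, z up, the work surface at z = 0. Lengths are in m, angles in rad, forces in N, time in s.
With the tool pointing down it reaches from about 0.375 to 0.975 m from the base axis. Payload 3.8 kg.
Tool frame: the origin (TCP) lies midway between the tips of the shut fingers; the grasp point (between the pads) lies 19 mm behind it (manip.pinch_z is the distance from the TCP to the grasp point, in m); z points along the fingers, y is the line along which they close (so a half turn about z gives the same grasp; the last joint's range is limited). The gripper opens to 85 mm and grips with 20 to 120 N. Pads are 22 mm wide; open, the fingers measure 114 mm over their backs; the gripper's body (76 mm by 85 mm) begins 54 mm behind the grasp point. The pads swing forward as they close: fully open they stand 13 mm farther back than shut.
Start: joints at [1.213, 0.264, 1.604, -0, 1.274, -0.037], TCP at [0.213, 0.641, 0.231] pointing down, gripper open.
Joint ranges: [-2.63, 2.63], [-0.94, 2.18], [0.31, 2.57], [-1.31, 4.45], [0, 2.66], [-2.55, 2.55]. Speed limits (rad/s): [2.57, 2.57, 3.14, 3.14, 3.14, 3.14].

INTERFACE

Orientations are given as a unit quaternion [x, y, z, w].
In Python, from bench import manip, eyes gives the robot as it stands.
- The arm moves only by the shell command python3 -m jog 'ROWS' [OPENING] [FORCE]. ROWS is JSON, a list of rows, each a list of 6 numbers: the shift along the tool's x, y, z in cm, then the turn, a rotation vector about the tool's x, y, z in rad. In form: [[x, y, z, rx, ry, rz], ...]. A call has 1 to 5 rows; each row is the pose to reach, as a shift and turn from the pose commanded when the call began, along the tool's axes at that moment; what a row does not reach only later rows make up. A row lasts 1/8 s, in which the tool goes at most 62.5 mm and 10.7 degrees, less where a joint would pass 70% of its speed; a pose out of reach is approached as far as the arm can. A call with a gripper value outside its range is refused whole. OPENING is the gripper command: -1 is fully open, 1 is shut, values between are in proportion, set as the call begins (- or left out, the last holds). The fingers move at their own pace and stop on an object; FORCE is the grip in N (left out, the last holds). Time passes only in rows, so rows that repeat a pose let the fingers close. It gives the time, the measured TCP pose, the force, the opening and the grip force at its end, in the units of the state.
- manip.state(): the state, without advancing time (a new reading comes with each control period).
- eyes.read_camera(name): name is "scene" or "top" or "wrist"; returns (picture, depth): 400x640x3 uint8, blue, green, red; 400x640 float32, m along the optical axis (not along the pixel's ray), 0 where there is no reading.
- eyes.camera_params(name): a dict with "camera_matrix" (3x3 intrinsics, pixels), "origin" and "orientation" of the camera in the world. Camera axes: x right, y up, looking along -z (the intrinsics and any distortion apply to the point x, -y, -z); pixel columns grow to the right and rows downward; lengths in m; the calibration is good to about 2 mm. A picture is of the moment at which its call begins: read the wrist's pose just before it. camera_params takes no time and is no camera call; for the wrist camera it gives the pose at the moment of the call.
- manip.finish_job(): hands the job in; it is judged then, once.
The state is a dict: "time_s": time; "qpos": joint angles; "dq": joint speeds; "joint_torque": joint torques, N m; "eef_pos": TCP position; "orientation": TCP orientation; "wrist_force": force on the tool from outside, world axes, zero at the start; "moment": the same for the moment, N m; "gripper_width": finger opening in m; "grip_force": force on a finger pad.
Only numpy, scipy, OpenCV 4.12 (cv2) and the standard library are available. Lean on these libraries where they do the work, as an engineer would, in place of code of your own. Each camera call takes 0.05 s, during which the arm holds its last target. There are 200 camera calls.

TASK

Lock the empty grey reel on its stand: take the larger of the two white C-shaped clips from the black parts tray and push it sideways, mouth first, into the groove between the steel washer and the spindle's head, until its prongs have snapped past and the spindle sits fully home in the clip. Let go of it, and leave the smaller clip and the other parts in the tray where they are.

Things in the scene. Friction and masses are not known exactly. Their poses are not given: they have to be found in the camera images.
- groove (a point): Centre of the round groove in the stand's upright steel spindle, on its axis, half-way up the groove; z up. Groove: 16 mm in diameter, 8 mm high (4 mm below to 4 mm above this point). Its lower side is the top of a flat steel washer, 62 mm in diameter, lying on the reel. A clip may go in from any side.
- spindle_top (a point): Centre of the top of the spindle's head, 19 mm above the centre of the groove. The head is 22 mm in diameter, with a small chamfer, and overhangs the groove by 3 mm all round; its underside is 15 mm below this point.
- reel_stand: Reel stand fixed to the bench: round grey base, 176 mm in diameter, with an upright spindle carrying an empty grey plastic reel that turns freely (two flanges of 160 mm diameter, the upper one's top at z = 89 mm with a 1 mm rim; washer top at z = 94 mm, groove's centre at 98 mm). Origin under the centre of the base, on the spindle's axis.
- clip_bore (a point): Centre of the large clip's bore, where the spindle's axis must come to lie, half-way up its plate; x points to its open mouth, z up. White moulded C-shaped clip, 5 mm thick, lying flat, loose, about 25 g: a ring of 31 mm outer and 17 mm inner diameter, open at +x, its prong tips flaring to x = 18 mm (there 34 mm wide), with a tail 22 mm wide back to x = -28 mm.
- clip_mouth (a point): Point midway between the noses of the large clip's two springy prongs, 7 mm ahead of the bore's centre; same axes. The mouth is 12 mm wide here, flaring to about 25 mm at the tips. Pushed on, the noses meet the groove when the bore's centre is 14 mm short of the spindle's axis; it takes some 5 to 12 N, and about 7 mm short they snap behind the spindle.
- clip_grip (a point): Centre of the large clip's upright finger grip, 21 mm behind the bore's centre (same axes): a ribbed block, 14 by 14 mm in plan, standing on the clip's tail, from 12 mm below this point (the top of the tail) to 12 mm above it. Pinch it from above across its sides (along y); the tail juts out 4 mm either side below. The clip's underside is 17 mm below this point.
- small_clip_grip (a point): Centre of the finger grip (9 by 9 mm in plan, 15 mm tall) of the smaller clip, which has the same shape and colour but is 21 mm wide and 29 mm long: for another spindle, to be left alone in the tray.
- parts_tray: Black open parts tray, 240 mm (x) by 170 mm (y), walls 18 mm high and 3 mm thick, floor 3 mm thick; origin at the centre of its underside. It stays put. It holds both clips, a steel washer (24 mm across) and a brass hexagon stand-off (38 mm long).
- washer: Loose flat steel washer in the tray, 24 mm across, 13 mm hole, 3 mm thick; origin under its centre: to be left alone.
- standoff: Loose brass stand-off lying in the tray, 30 mm long and 8 mm thick with an 8 mm threaded stub at +x; origin under the middle of the thick part: to be left alone.
Mind the look-alikes: they are no part of the job. Leave any green, purple or red look-alike of the part that bears clip_bore alone.

How it is judged:
At the end, for the whole second after the job is handed in: The large clip sits in the spindle's groove: the centre of its bore within 3 mm of the spindle's axis and within 4 mm of the groove's mid-height, level within 0.2 rad, and at rest (horizontal distance between clip_bore and groove below 0.003 m and z of clip_bore in the frame of groove between -0.004 and 0.004 m and angle between the z axis of clip_bore and the z axis of groove, either way round below 0.2 rad and linear speed of clip_large below 0.02 m/s); the robot touches nothing.
It fails at once if the smaller clip, the washer or the stand-off in the tray is moved more than 25 mm (distance of any of small_clip_grip, washer, standoff from where it was at the start of the episode above 0.025 m).
It also fails if it takes over 38 s, if anything falls off the work surface, if the arm or the gripper's body presses on something with over 40 N, if the wrist force passes 120 N, or if a joint passes its speed limit or range.

## Working session

There is one attempt and no reset: what is moved stays moved. The work goes in short steps, Python scripts to look and compute and a shell command to move; the robot and the scene stay as the last step left them, time stands still between calls to the robot, and variables do not carry over. Pictures are saved under pics/ and viewed, at most 13 in all, crops included, and the job is handed in when it is done.

```bash
mkdir -p pics; cat > h.py <<'E'
import numpy as np, cv2
from bench import manip, eyes
from scipy.spatial.transform import Rotation as R
def grab(n):
    p=eyes.camera_params(n); im,d=eyes.read_camera(n); return im,d,p
def pose(p):
    q=np.array(p["orientation"]); 
    return np.array(p["origin"]), (R.from_quat(q).as_matrix() if q.size==4 else q.reshape(3,3))
def ray(p,u,v):
    K=np.array(p["camera_matrix"]); o,M=pose(p)
    return o, M@np.array([(u-K[0,2])/K[0,0],-(v-K[1,2])/K[1,1],-1])
def atz(p,u,v,z):
    o,r=ray(p,u,v); return o+r*(z-o[2])/r[2]
def atd(p,u,v,d):
    o,r=ray(p,u,v); return o+r*d
def proj(p,X):
    K=np.array(p["camera_matrix"]); o,M=pose(p); c=M.T@(np.array(X)-o)
    return K[0,0]*c[0]/-c[2]+K[0,2], K[1,1]*-c[1]/-c[2]+K[1,2]
def totool(st,X):
    return R.from_quat(st["orientation"]).inv().apply(np.array(X)-np.array(st["eef_pos"]))
E
python3 - <<'E'
from h import *
for n in("top","scene"):
    im,d,p=grab(n); cv2.imwrite(f"pics/{n}0.png",im); np.savez(f"{n}0.npz",im=im,d=d); print(n,p)
print(manip.state())
E
```

```text
top {'camera_matrix': array([[513.00547665,   0.        , 317.36959247],
       [  0.        , 513.00547665, 202.99885341],
       [  0.        ,   0.        ,   1.        ]]), 'origin': array([0.38451923, 0.03236573, 1.13746232]), 'orientation': array([-0.05651099,  0.05105386,  0.70779643, -0.70229925])}
scene {'camera_matrix': array([[492.12659231,   0.        , 320.56284593],
       [  0.        , 492.12659231, 199.90993738],
       [  0.        ,   0.        ,   1.        ]]), 'origin': array([ 0.91315613, -0.61474727,  0.75559679]), 'orientation': array([0.40907395, 0.09744249, 0.22858229, 0.87801686])}
{'time_s': 0.1, 'qpos': array([ 1.21307072e+00,  2.64677854e-01,  1.60524949e+00,  1.08620775e-05,
        1.27373338e+00, -3.69208132e-02]), 'dq': array([ 0.00047413, -0.00261328, -0.002768  , -0.00200048,  0.00027529,
       -0.00046093]), 'joint_torque': array([ 6.44682514e-04, -5.16713011e+01, -3.68588555e+01, -1.60724917e-04,
        6.42051600e-03, -2.51876514e-05]), 'eef_pos': array([0.21262263, 0.63992479, 0.23008001]), 'orientation': array([ 1.59716940e-01,  9.87162312e-01, -1.01295459e-03, -2.07808950e-04]), 'wrist_force': array([ 0.9020488 , -0.29583515,  0.64063571]), 'moment': array([-0.00510102, -0.04137811,  0.01449254]), 'grip_force': 0.0, 'gripper_width': 0.08517845163433109}
```

View pics/top0.png

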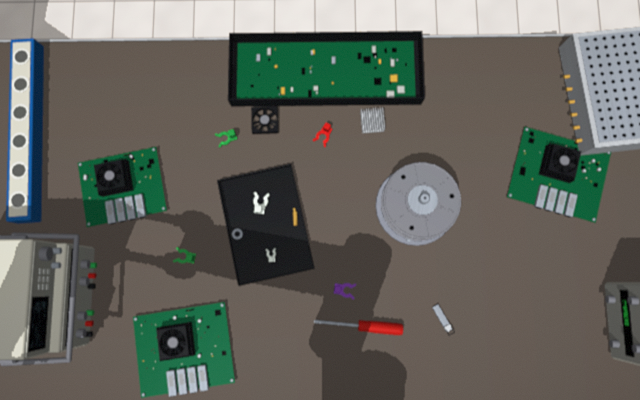

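View pics/scene0.png

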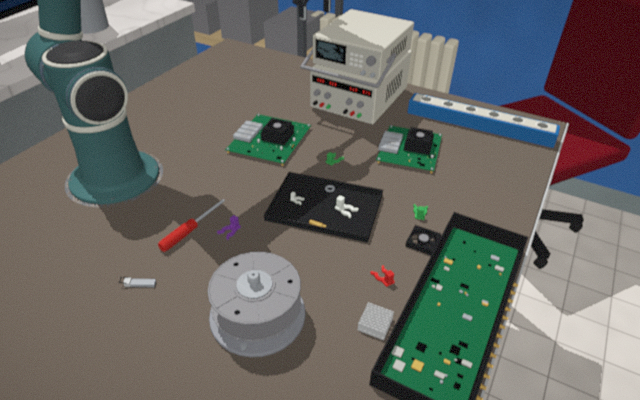

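The top view offers these candidates for the clip: large white (261,203), small white (271,255), green (227,137) and (185,256), red (323,132), purple (344,290). By the description it is the larger white one in the tray at (261,203). The spindle is at about (425,198). I'll check this in a close crop.

```bash
python3 - <<'E'
from h import *
z=np.load("top0.npz"); im=z["im"]; d=z["d"]
a=cv2.resize(im[178:228,230:295],None,fx=7,fy=7,interpolation=cv2.INTER_CUBIC)
b=cv2.resize(im[178:228,400:450],None,fx=7,fy=7,interpolation=cv2.INTER_CUBIC)
cv2.imwrite("pics/crop1.png",np.hstack([a,b]))
p=eyes.camera_params("top")
for u,v in[(261,203),(261,211),(425,198),(257,194),(271,255),(266,223)]:
    print(u,v,d[v,u],atd(p,u,v,d[v,u]))
E
```

```text
261 203 1.1522793 [ 5.60232326e-01  1.67157363e-01 -4.01752393e-04]
261 211 1.1301799 [0.53944235 0.16471918 0.01874847]
425 198 1.0308934 [ 0.54929186 -0.17666701  0.11825832]
257 194 1.1477873 [0.57951428 0.17541297 0.00716176]
271 255 1.1315495 [0.44354597 0.14363291 0.00249238]
266 223 1.1433761 [0.51473633 0.15534435 0.00153793]
```

View pics/crop1.png

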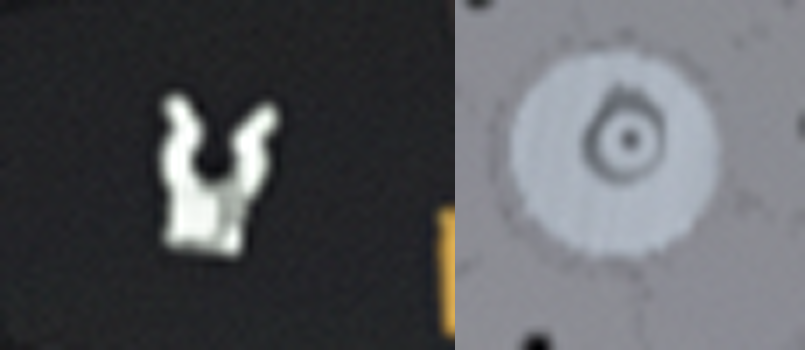

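The crop shows the large white clip in the tray. Its bore is near (260.4,201.6), the tips near (254.6,192.7) and (268.3,194.4), and the tail end near (259,213). The spindle head is at about (424.3,197.7) and the washer centre at about (422.9,199.8). Next I'll work out the hover.

```bash
python3 - <<'E'
from h import *
p=eyes.camera_params("top")
t1=atz(p,254.6,192.7,.008);t2=atz(p,268.3,194.4,.008);b=atz(p,260.4,201.6,.008);s=atz(p,259,213.3,.003)
print("tips",t1,t2,"bore",b,"tail",s)
dr=(t1+t2)/2-b; print("dir",np.degrees(np.arctan2(dr[1],dr[0])), "perp tips",np.degrees(np.arctan2(*(t2-t1)[:2])))
dr=(t1+t2)/2-s; print("dir tail",np.degrees(np.arctan2(dr[1],dr[0])))
print("spindle",atz(p,424.3,197.7,.117),atz(p,422.9,199.8,.094))
st=manip.state(); print(R.from_quat(st["orientation"]).as_matrix().round(3))
w=eyes.camera_params("wrist"); o,M=pose(w); print("wristcam tool frame",totool(st,o),(R.from_quat(st["orientation"]).as_matrix().T@M).round(3),w["camera_matrix"])
print(totool(st,b))
E
```

```text
tips [0.58236582 0.18071179 0.008     ] [0.57824558 0.1500163  0.008     ] bore [0.56210581 0.16753168 0.008     ] tail [0.5364771  0.17100237 0.003     ]
dir -6.792035746408687 perp tips -172.35491117154712
dir tail -7.330553510636765
spindle [ 0.55011873 -0.17554283  0.117     ] [ 0.54950121 -0.17718561  0.094     ]
[[-0.949  0.315 -0.001]
 [ 0.315  0.949 -0.002]
 [ 0.    -0.002 -1.   ]]
wristcam tool frame [ 0.07164714  0.00158866 -0.14322439] [[ 0.001  0.959  0.285]
 [ 1.    -0.001 -0.   ]
 [ 0.     0.285 -0.959]] [[319.73399385   0.         323.41902156]
 [  0.         319.73399385 198.17507159]
 [  0.           0.           1.        ]]
[-0.4806335  -0.33762877  0.22273645]
```

```bash
python3 -m jog '[[-46,-34.3,9,0,0,-0.195],[-46,-34.3,9,0,0,-0.195],[-46,-34.3,9,0,0,-0.195],[-46,-34.3,9,0,0,-0.195],[-46,-34.3,9,0,0,-0.195]]' 0 60
python3 -c "
from h import *
st=manip.state();print(totool(st,[.541,.170,.13]),R.from_quat(st['orientation']).as_matrix().round(3))"
```

```text
time_s: 0.72
eef_pos: [0.3902, 0.386, 0.183]
orientation: [0.062, 0.998, 0.0, 0.0]
wrist_force: [1.4, 0.1, -0.4]
gripper_width: 0.0431
grip_force: 0.0
[-0.17644145 -0.19558162  0.05303494] [[-0.992  0.124  0.001]
 [ 0.124  0.992  0.001]
 [-0.001  0.001 -1.   ]]
```

```bash
python3 -m jog '[[-17.6,-19.6,5.3,0,0,0],[-17.6,-19.6,5.3,0,0,0],[-17.6,-19.6,5.3,0,0,0],[-17.6,-19.6,5.3,0,0,0],[-17.6,-19.6,5.3,0,0,0]]'
python3 - <<'E'
from h import *
print(manip.state()['eef_pos'])
im,d,p=grab("wrist"); np.savez("w1.npz",im=im,d=d,**{k:np.array(v) for k,v in p.items()})
u,v=map(int,proj(p,[.55,.168,.02])); print(u,v)
c=im[max(v-80,0):v+80,max(u-100,0):u+100]; print(max(v-80,0),max(u-100,0))
cv2.imwrite("pics/w1.png",cv2.resize(c,None,fx=4,fy=4,interpolation=cv2.INTER_CUBIC)[:600])
E
```

```text
time_s: 1.35
eef_pos: [0.5402, 0.1677, 0.1285]
orientation: [0.065, 0.998, -0.001, -0.001]
wrist_force: [-0.3, 0.2, 0.9]
gripper_width: 0.0429
grip_force: 0.0
[0.54020756 0.16770294 0.12852145]
323 205
125 223
```

View pics/w1.png

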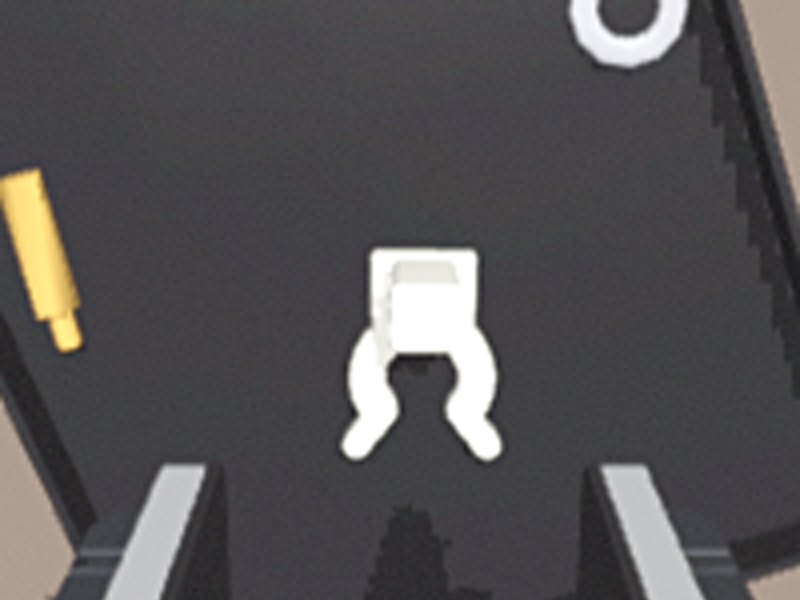

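The wrist crop confirms it: a white C clip with a tall grip, its mouth pointing down in the image. The grip's top face is centred at crop (426,317), the tail's back edge at (424,250), and the prong tips at (357,445) and (487,445).

```bash
python3 - <<'E'
from h import *
st=manip.state(); z=np.load("w1.npz"); p=dict(z)
f=lambda x,y,h: atz(p,223+x/4,125+y/4,h)
G=f(426,317,.032);T=f(424,250,.008);L=f(350,380,.008);Rr=f(497,380,.008);a=f(357,445,.008);b=f(487,445,.008)
print("grip",G,"tail",T,"ring w",np.linalg.norm(L-Rr),"tips",np.linalg.norm(a-b))
m=(a+b)/2; e=m-T; print("yaw",np.degrees(np.arctan2(e[1],e[0])),"len",np.linalg.norm(e))
u=e/np.linalg.norm(e); print("grip from tail+7",T+u*.007)
M=R.from_quat(st["orientation"]).as_matrix(); print("tool x yaw",np.degrees(np.arctan2(M[1,0],M[0,0])),"tilt",M[:,2])
print("grip in tool",totool(st,G)*100, st["eef_pos"], p["origin"])
d=z["d"]; print(d[204,329],atd(p,329,204,d[204,329]),(L+Rr)/2)
E
```

```text
grip [0.54564344 0.17318885 0.032     ] tail [0.53831583 0.17407228 0.008     ] ring w 0.03227201767360079 tips 0.02898384345158035
yaw -7.634426725854686 len 0.044890411293054856
grip from tail+7 [0.54525378 0.17314231 0.008     ]
tool x yaw 172.60169139647542 tilt [-0.00127041 -0.00166955 -0.9999978 ]
grip in tool [-0.42995742  0.66083947  9.64010608] [0.54065121 0.16735007 0.12841736] [0.46989166 0.17846438 0.27186708]
0.25117213 [0.545305   0.17283037 0.03226599] [0.56754644 0.17033814 0.008     ]
```

```bash
python3 -m jog '[[-0.1,0.66,6,0,0,0],[-0.1,0.66,10,0,0,0],[-0.1,0.66,11.8,0,0,0],[-0.1,0.66,11.8,0,0,0],[-0.1,0.66,11.8,0,0,0]]'
python3 -m jog '[[0,0,0,0,0,0],[0,0,0,0,0,0],[0,0,0,0,0,0],[0,0,0,0,0,0]]' 1 60
```

```text
time_s: 2.02
eef_pos: [0.5428, 0.1782, 0.0137]
orientation: [0.063, 0.998, 0.001, 0.001]
wrist_force: [1.3, 0.3, 1.1]
gripper_width: 0.0427
grip_force: 0.0
time_s: 2.52
eef_pos: [0.5429, 0.1777, 0.0139]
orientation: [0.063, 0.998, 0.001, 0.001]
wrist_force: [-0.5, -0.3, 5.7]
gripper_width: 0.0123
grip_force: 58.8
```

```bash
python3 -m jog '[[0,0,-3,0,0,0],[0,0,-9,0,0,0],[0,0,-15,0,0,0],[0,0,-15,0,0,0],[0,0,-15,0,0,0]]'
python3 - <<'E'
from h import *
import time
st=manip.state();print(st['eef_pos'],st['gripper_width'],st['grip_force'])
im,d,p=grab("wrist"); np.savez("w2.npz",im=im,d=d,**{k:np.array(v) for k,v in p.items()})
c=im[200:400,200:440]
cv2.imwrite("pics/w2.png",cv2.resize(c,None,fx=3,fy=3,interpolation=cv2.INTER_CUBIC)[:600])
E
```

```text
time_s: 3.15
eef_pos: [0.5414, 0.1772, 0.1623]
orientation: [0.063, 0.998, 0.0, 0.0]
wrist_force: [-0.9, 0.7, -0.2]
gripper_width: 0.0129
grip_force: 58.6
[0.54135993 0.17720438 0.16233923] 0.012889979938975829 58.58257175423205
```

View pics/w2.png

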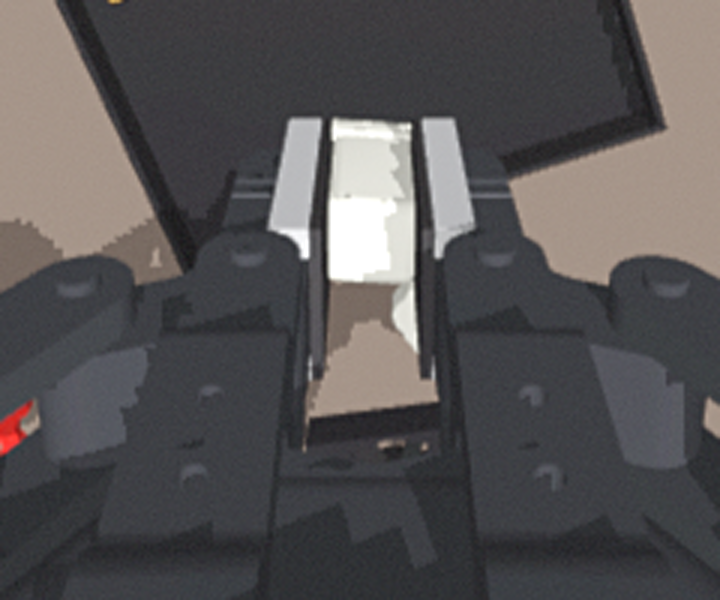

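The clip is held square in the pads: the block is at crop x 329–413, with a bit of one prong at (405,320). Next I'll move to where the wrist camera sees the spindle.

```bash
python3 -m jog '[[0,0,-3.8,0,0,0],[-10.3,-34.7,-3.8,0,0,0],[-10.3,-34.7,-3.8,0,0,0],[-10.3,-34.7,-3.8,0,0,0],[-10.3,-34.7,-3.8,0,0,0]]'
python3 -c "
from h import *
st=manip.state();print(totool(st,[.60,-.18,.20])*100,R.from_quat(st['orientation']).as_rotvec())"
```

```text
time_s: 3.82
eef_pos: [0.5805, -0.071, 0.1972]
orientation: [0.063, 0.998, 0.0, -0.002]
wrist_force: [1.2, -0.5, 0.5]
gripper_width: 0.0127
grip_force: 58.7
[ -3.30071701 -10.56715068  -0.29705278] [-1.96870187e-01 -3.13126522e+00 -9.03628641e-04]
```

```bash
python3 -m jog '[[-3.3,-10.6,-0.3,0,0,0],[-3.3,-10.6,-0.3,0,0,0],[-3.3,-10.6,-0.3,0,0,0],[-3.3,-10.6,-0.3,0,0,0]]'
python3 - <<'E'
from h import *
st=manip.state();print(st['eef_pos'],st['gripper_width'],st['grip_force'])
im,d,p=grab("wrist"); np.savez("w3.npz",im=im,d=d,**{k:np.array(v) for k,v in p.items()})
st=manip.state();print(st['eef_pos'],st['orientation'])
c=im[0:400,180:480]
cv2.imwrite("pics/w3.png",cv2.resize(c,None,fx=1.5,fy=1.5,interpolation=cv2.INTER_CUBIC)[:600])
print(proj(p,[.5498,-.1765,.117]))
u,v=map(int,proj(p,[.5498,-.1765,.117]))
c=im[max(0,v-50):v+50,u-65:u+65]; print(max(0,v-50),u-65)
cv2.imwrite("pics/w3c.png",cv2.resize(c,None,fx=6,fy=6,interpolation=cv2.INTER_CUBIC))
# clip check from w2
q=dict(np.load("w2.npz"))
E
```

```text
time_s: 4.32
eef_pos: [0.6, -0.1782, 0.2004]
orientation: [0.063, 0.998, 0.001, -0.002]
wrist_force: [0.4, 0.7, -0.6]
gripper_width: 0.0124
grip_force: 58.7
[ 0.59997202 -0.17824298  0.20043849] 0.012393465626662676 58.724314626306295
[ 0.60019841 -0.17762131  0.20090673] [ 6.27125081e-02  9.98029985e-01  7.00498683e-04 -1.67339809e-03]
(np.float64(314.60292940789105), np.float64(135.5543934627675))
85 249
```

View pics/w3c.png

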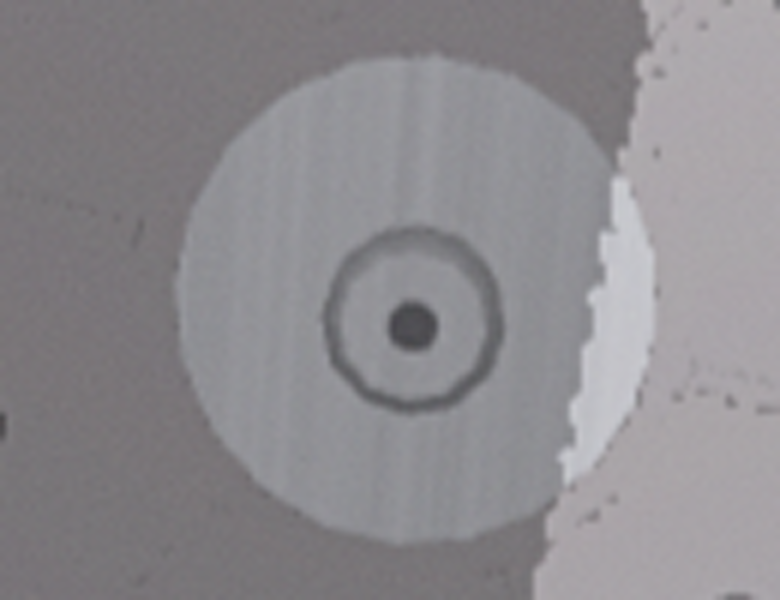

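The crop shows the washer, centred at crop (416,300), and the head's dot at (413,325). I'll compute the spindle position and how the clip sits in the hand.

```bash
python3 - <<'E'
from h import *
p=dict(np.load("w3.npz")); st=manip.state()
H=atz(p,249+413/6,85+325/6,.117);W=atz(p,249+416.5/6,85+300/6,.094);print(H,W)
print("head in tool cm",totool(st,H)*100,totool(st,W)*100)
# block in tool frame (camera fixed to tool): block top corners in w2 crop /3+200
q=dict(np.load("w2.npz")); st2={"eef_pos":[.54136,.1772,.16234],"orientation":[.063,.998,0,0]}
zt=.16234-.0139
for n,x,y,h in[("topbackL",329,197,.032),("topbackR",413,197,.032),("topfrontL",329,281,.032),("topfrontR",413,281,.032),("prongin",393,300,.008),("prongR",416,350,.008),("tailback",371,121,.008)]:
    print(n,(totool(st2,atz(q,200+x/3,200+y/3,h+zt))*1000).round(1))
E
```

```text
[ 0.55255971 -0.1745825   0.117     ] [ 0.55176161 -0.17438396  0.094     ]
head in tool cm [ 4.73564664 -0.30482335  8.40660031] [ 4.80942898 -0.29784892 10.70687667]
topbackL [  3.5  -4.5 -18.1]
topbackR [  3.5   7.7 -18.1]
topfrontL [-10.4  -4.7 -18.1]
topfrontR [-10.4   7.9 -18.1]
prongin [-30.    5.6   5.9]
prongR [-40.6   9.9   5.9]
tailback [4.8 1.6 5.9]
```

```bash
python3 - <<'E'
from h import *
im=np.load("w3.npz")["im"]
cv2.imwrite("pics/w3d.png",cv2.resize(im[230:340,270:380],None,fx=5.4,fy=5.4,interpolation=cv2.INTER_CUBIC))
E
```

```text
(no output)
```

View pics/w3d.png

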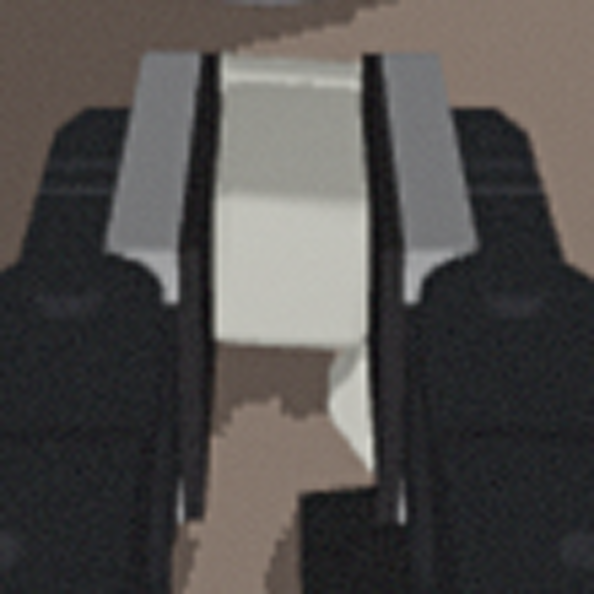

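The close-up shows the clip yawed about 5° in the pads: right nose at crop (330,400), block edges sloping. I'll allow for that. First I back off 4 cm short of home, then lower.

```bash
python3 -m jog '[[6,0.1,0,0,0,0],[11.2,0.1,0,0,0,0],[11.2,0.1,5,0,0,0],[11.2,0.1,8.4,0,0,0],[11.2,0.1,8.4,0,0,0]]'
python3 -m jog '[[0,0,0,0,0,0],[0,0,0,0,0,0]]'
python3 - <<'E'
from h import *
st=manip.state();print(st['eef_pos'],totool(st,[.600,-.178,.2007])*1000)
o=np.array([.60008,-.17793,.2007]); M=R.from_quat([.0627,.99803,.0007,-.0017]).as_matrix()
print("moved in old tool mm",M.T@(np.array(st['eef_pos'])-o)*1000)
im,d,p=grab("scene"); np.savez("s2.npz",im=im,d=d,**{k:np.array(v) for k,v in p.items()})
u,v=map(int,proj(p,[.53,-.175,.1])); print(u-50,v-40)
cv2.imwrite("pics/s2.png",cv2.resize(im[v-40:v+40,u-50:u+50],None,fx=7,fy=7,interpolation=cv2.INTER_CUBIC))
E
```

```text
time_s: 5.0
eef_pos: [0.487, -0.1611, 0.1156]
orientation: [0.062, 0.998, 0.001, -0.004]
wrist_force: [0.1, -0.2, 0.4]
gripper_width: 0.0122
grip_force: 58.7
time_s: 5.25
eef_pos: [0.492, -0.1639, 0.1208]
orientation: [0.063, 0.998, -0.001, 0.002]
wrist_force: [1.0, -0.2, -0.1]
gripper_width: 0.0125
grip_force: 58.7
[ 0.49198832 -0.16389303  0.12083515] [-109.19091034   -0.58538092  -79.50426193]
moved in old tool mm [108.71990039   0.30375769  80.24421736]
193 234
```

View pics/s2.png

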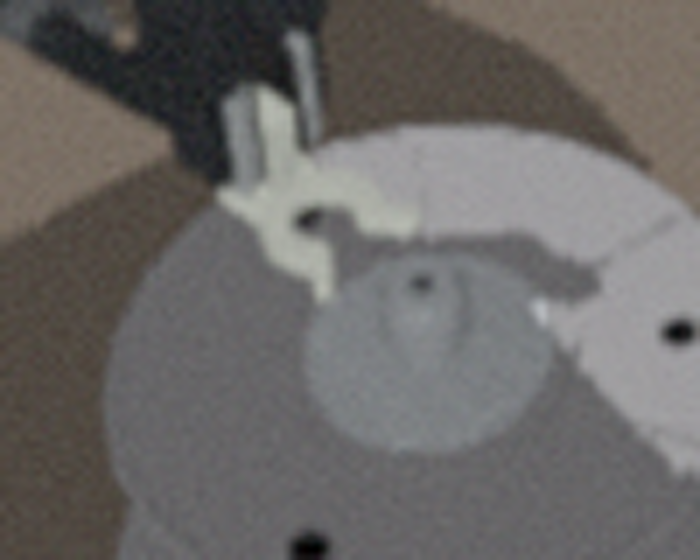

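The scene view shows the clip held level, its mouth facing the spindle head (crop 422,290), above the reel. I'll let the arm settle and read its pose.

```bash
for i in 1 2 3 4; do python3 -m jog '[[0,0,0,0,0,0],[0,0,0,0,0,0]]' | grep -E 'eef|ori|time'; done
```

```text
time_s: 5.55
eef_pos: [0.4907, -0.1639, 0.1194]
orientation: [0.063, 0.998, -0.0, 0.0]
time_s: 5.8
eef_pos: [0.4902, -0.1637, 0.1188]
orientation: [0.063, 0.998, 0.0, -0.0]
time_s: 6.05
eef_pos: [0.4903, -0.1637, 0.1188]
orientation: [0.063, 0.998, 0.0, -0.0]
time_s: 6.3
eef_pos: [0.4903, -0.1637, 0.1189]
orientation: [0.063, 0.998, -0.0, 0.0]
```

```bash
python3 -m jog '[[0,0,0.6,0,0,0],[0,0,1.2,0,0,0],[0,0,1.2,0,0,0],[0,0,1.2,0,0,0],[0,0,1.2,0,0,0]]'
for i in 1 2 ; do python3 -m jog '[[0,0,0,0,0,0],[0,0,0,0,0,0]]' | grep -E 'eef|ori|time|wrist'; done
python3 -m jog '[[0,0,0.1,0,0,0],[0,0,0.1,0,0,0],[0,0,0.1,0,0,0]]'| grep -E 'eef|ori|time|wrist'
python3 -m jog '[[0,0,0.1,0,0,0],[0,0,0.1,0,0,0],[0,0,0.1,0,0,0]]'| grep -E 'eef|ori|time|wrist'
```

```text
time_s: 6.92
eef_pos: [0.4905, -0.1637, 0.107]
orientation: [0.063, 0.998, -0.0, 0.0]
wrist_force: [-0.7, -0.0, -0.1]
gripper_width: 0.0126
grip_force: 58.7
time_s: 7.18
eef_pos: [0.4904, -0.1637, 0.107]
orientation: [0.063, 0.998, -0.0, 0.0]
wrist_force: [0.4, -0.2, -0.2]
time_s: 7.42
eef_pos: [0.4903, -0.1637, 0.1069]
orientation: [0.063, 0.998, -0.0, -0.0]
wrist_force: [-0.2, 0.6, 0.4]
time_s: 7.8
eef_pos: [0.4903, -0.1636, 0.1058]
orientation: [0.063, 0.998, 0.0, -0.0]
wrist_force: [0.8, 1.1, 0.2]
time_s: 8.18
eef_pos: [0.4904, -0.1637, 0.1049]
orientation: [0.063, 0.998, -0.0, 0.0]
wrist_force: [-0.3, 0.1, 0.7]
```

```bash
for i in 1 2 ; do python3 -m jog '[[0,0,0.1,0,0,0],[0,0,0.1,0,0,0],[0,0,0.1,0,0,0]]'| grep -E 'eef|ori|wrist'; done
```

```text
eef_pos: [0.4903, -0.1637, 0.1045]
orientation: [0.063, 0.998, -0.0, -0.0]
wrist_force: [-2.3, 1.0, 6.3]
eef_pos: [0.4902, -0.1638, 0.1042]
orientation: [0.063, 0.998, -0.0, -0.0]
wrist_force: [-5.0, 1.6, 9.7]
```

```bash
python3 -m jog '[[0,0,-0.3,0,0,0],[-0.5,-0.04,-0.32,0,0,0],[-1.3,-0.1,-0.32,0,0,0],[-2.1,-0.16,-0.32,0,0,0],[-2.1,-0.16,-0.32,0,0,0]]'
python3 -m jog '[[0,0,0,0,0,0],[0,0,0,0,0,0],[0,0,0,0,0,0]]'| grep -E 'eef|ori|wrist|width'
python3 - <<'E'
from h import *
im,d,p=grab("scene")
u,v=map(int,proj(p,[.545,-.175,.1])); print(u-50,v-40)
cv2.imwrite("pics/s3.png",cv2.resize(im[v-40:v+40,u-50:u+50],None,fx=7,fy=7,interpolation=cv2.INTER_CUBIC))
E
```

```text
time_s: 9.55
eef_pos: [0.5118, -0.1681, 0.1059]
orientation: [0.063, 0.998, -0.0, 0.0]
wrist_force: [-0.6, 0.7, -1.3]
gripper_width: 0.0127
grip_force: 58.7
eef_pos: [0.5107, -0.1678, 0.106]
orientation: [0.063, 0.998, 0.0, -0.0]
wrist_force: [0.3, -0.2, -0.1]
gripper_width: 0.0125
200 237
```

View pics/s3.png

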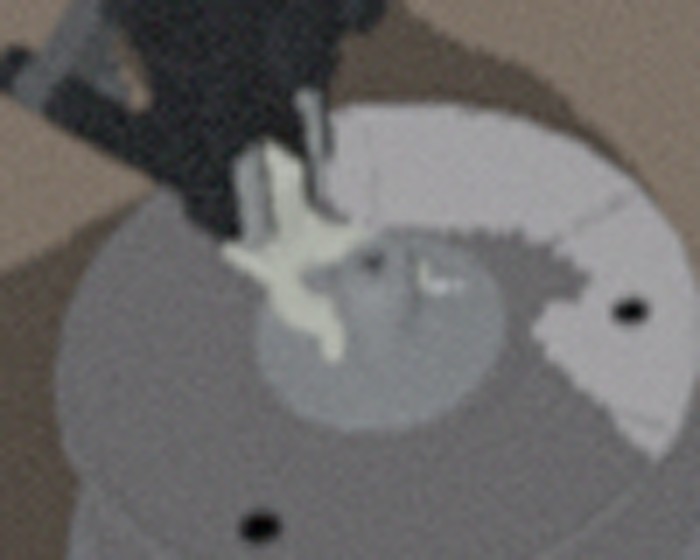

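The prongs straddle the spindle under the head: near tip at crop (332,355), far tip at (425,275). Pushing on now.

```bash
python3 -m jog '[[-0.4,-0.03,0,0,0,0],[-0.8,-0.06,0,0,0,0],[-1.2,-0.09,0,0,0,0],[-1.5,-0.11,0,0,0,0],[-1.7,-0.12,0,0,0,0]]'
python3 -m jog '[[0,0,0,0,0,0],[0,0,0,0,0,0],[0,0,0,0,0,0]]'
```

```text
time_s: 10.6
eef_pos: [0.5284, -0.1714, 0.1062]
orientation: [0.063, 0.998, -0.0, 0.001]
wrist_force: [-4.3, -0.5, 1.9]
gripper_width: 0.0129
grip_force: 59.0
time_s: 10.98
eef_pos: [0.528, -0.1712, 0.1062]
orientation: [0.063, 0.998, -0.0, 0.0]
wrist_force: [0.3, -0.3, -0.1]
gripper_width: 0.0124
grip_force: 58.8
```

```bash
for i in 1 2; do python3 -m jog '[[-0.1,-0.01,0,0,0,0],[-0.1,-0.01,0,0,0,0],[-0.1,-0.01,0,0,0,0]]' | grep -E 'eef|wrist|width'; done
python3 - <<'E'
from h import *
im,d,p=grab("scene")
u,v=map(int,proj(p,[.545,-.175,.1]))
cv2.imwrite("pics/s4.png",cv2.resize(im[v-40:v+40,u-50:u+50],None,fx=7,fy=7,interpolation=cv2.INTER_CUBIC))
E
```

```text
eef_pos: [0.5283, -0.1714, 0.106]
wrist_force: [-2.2, 0.3, 0.2]
gripper_width: 0.0124
eef_pos: [0.5285, -0.1715, 0.1058]
wrist_force: [-5.5, -0.5, 1.4]
gripper_width: 0.0126
```

View pics/s4.png

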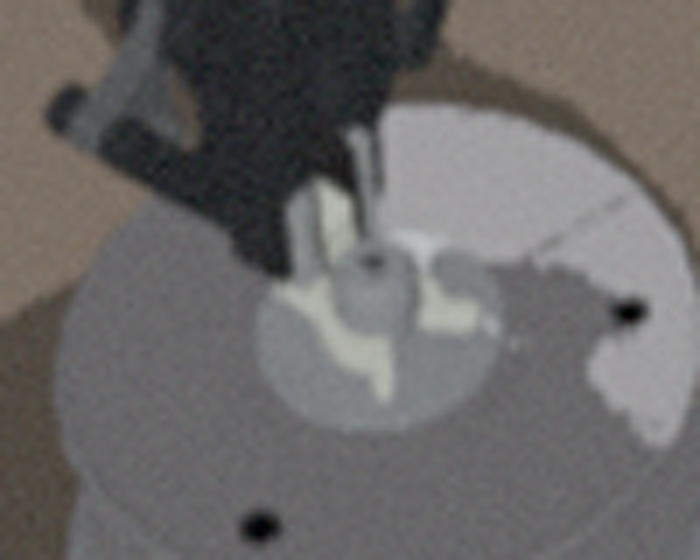

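The spindle sits inside the clip, with prong tips past it at crop (385,395) and (480,320), and the force rises against a stop at the predicted home travel. Releasing and lifting.

```bash
python3 -m jog '[[0.15,0.01,0,0,0,0],[0.15,0.01,0,0,0,0],[0.15,0.01,0,0,0,0]]' | grep -E 'eef|wrist|width'
python3 -m jog '[[0,0,0,0,0,0],[0,0,0,0,0,0],[0,0,0,0,0,0],[0,0,0,0,0,0],[0,0,0,0,0,0]]' 0 | grep -E 'eef|wrist|width'
python3 -m jog '[[0,0,-2,0,0,0],[0,0,-6,0,0,0],[0,0,-10,0,0,0],[5,0,-10,0,0,0],[5,0,-10,0,0,0]]' | grep -E 'eef|wrist|width'
python3 -m jog '[[4,0,0,0,0,0],[4,0,0,0,0,0],[4,0,0,0,0,0],[4,0,0,0,0,0]]' | grep -E 'time|eef|wrist|width'
python3 - <<'E'
from h import *
im,d,p=grab("scene"); i2,d2,p2=grab("wrist")
u,v=map(int,proj(p,[.545,-.175,.1]));a=cv2.resize(im[v-40:v+40,u-40:u+40],(400,400),interpolation=cv2.INTER_CUBIC)
u,v=map(int,proj(p2,[.552,-.176,.1]));v=min(v,350);print(u,v)
b=cv2.resize(i2[v-50:v+50,u-50:u+50],(400,400),interpolation=cv2.INTER_CUBIC)
cv2.imwrite("pics/end.png",np.hstack([a,b]))
E
```

```text
eef_pos: [0.5283, -0.1714, 0.106]
wrist_force: [-1.2, -0.2, -0.7]
gripper_width: 0.0124
eef_pos: [0.5282, -0.1714, 0.1061]
wrist_force: [0.3, -0.5, -1.3]
gripper_width: 0.0428
eef_pos: [0.4757, -0.1644, 0.2057]
wrist_force: [0.4, -0.2, 0.4]
gripper_width: 0.0429
time_s: 13.9
eef_pos: [0.44, -0.1604, 0.2063]
wrist_force: [0.1, 0.2, -0.4]
gripper_width: 0.0429
319 314
```

View pics/end.png

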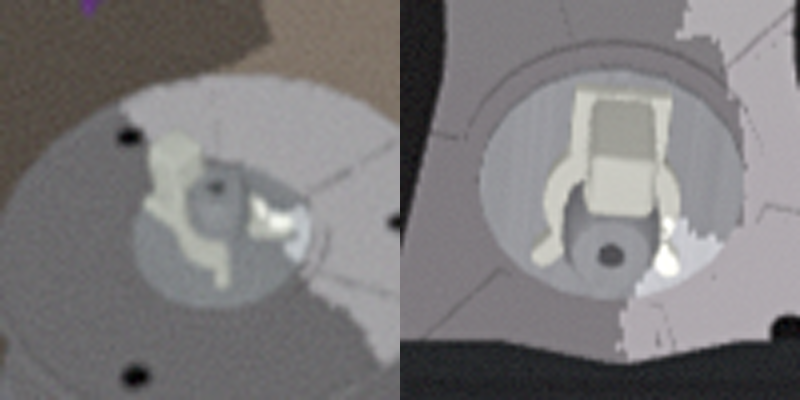

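The clip sits on the spindle under the head and is released: the head is at right-panel (612,255), with prongs on both sides at (545,250) and (668,262). Handing in.

```bash
python3 -c "
from bench import manip
print(manip.finish_job())"
```

```text
the job is handed in; nothing more can be done
None
```

I pushed the large white clip into the spindle's groove until it met a firm stop at the expected depth, let go of it and handed the job in at about 14 s; the final pictures show it seated, but the hand-in gave no verdict.

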